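# Index the code-reading turntable by one slot

## Task

Bring the small lidded mixing cup that stands on the indexing turntable in front of the code reader: press the turntable's spring plunger in with the fingertips, turn the table by it to the next slot of its index ring, the way that brings the cup round to the reader, and let the plunger spring fully out again so that the table is locked there. Nothing needs gripping: do not touch, lift or upset the cup and tins riding on the table, and leave the things on the bench where they are.

Things in the scene. Friction and masses are not known exactly. Their poses are not given: they have to be found in the camera images.
- index_base: Turntable's grey round housing, 304 mm across, bolted down by four feet 160 mm from the axis. A grey metal index ring on it lies round the platter (126 to 152 mm from the axis, top 40 mm above the bench) with six open slots, one every 60 degrees. Origin: on the turning axis at bench height; x axis horizontally towards the reader, z up. Place and direction differ from run to run.
- table_axis (a point): Turning axis at the platter's top face, 50 mm above the bench. The platter is bare aluminium, 248 mm across; a steel hub 44 mm across stands 9 mm above it in the middle.
- reader_spot (a point): Point on the platter's top face in front of the code reader, 83 mm from the axis: the cup must finally stand centred here. The reader is a grey box 34 x 52 x 40 mm with a dark window, on a post fixed to the housing on the side away from the robot, 149 to 185 mm from the axis, its top 125 mm above the bench.
- pad (a point): Floor centre of the plunger's pad: a black round dish, 60 mm across outside, flat floor 52 mm across inside a rim 18 mm high. It stands over the platter, 98 mm from the axis, opposite the reader at the start, and turns with the platter. 70 mm above the bench with the plunger out; goes straight down when pressed.
- plunger (a joint): Plunger travel, m: 0 out, 0.014 at its stop; spring 4 N out, 7.5 N at the stop. Its brass tongue, 12 mm wide, sits 8 mm deep in a 18 mm slot of the ring and locks the table. Pressed more than 8 mm (10 to 13 is good) it passes under the ring. Released between slots it rides under the ring at 8 mm and snaps up by itself as the next slot comes over it.
- table (a joint): Platter angle, rad: 0 at the start (locked in a slot), growing anticlockwise from above; next slots at +1.047 and -1.047, stops at +-1.35. Locked it has +-0.022 play. Unlocked it turns with about 1 N at the pad and stays where left. A finger in the dish carries it round by friction on the pressed floor or by pushing the rim from inside.
- mix_cup: Small lidded spray mixing cup, the tallest container on the turntable: 73 mm across, 120 mm high, greyish body, dark collar, conical lid with a spout. It stands one station (60 degrees) to the left or to the right of the reader, 83 mm from the axis, and rides with the platter. Origin: centre of its underside, z up. Loose.
- squat_tin: Paint tin 62 mm across, 62 mm high, one station from the reader on the side opposite the cup, riding on the platter. Origin: centre of its underside, z up. Loose.
- read_tin: Paint tin 62 mm across, 68 mm high, at the reader at the start, riding on the platter. Origin: centre of its underside, z up. Loose.
- marker: Marker pen 128 x 18 x 18 mm lying on the bench. Origin: centre of its underside, z up. Loose.
- tape: Roll of tape 84 mm across, 18 mm high, lying flat on the bench. Origin: centre of its underside, z up. Loose.
Mind the look-alikes: they are no part of the job. What is shaped like the mix_cup but pink is not meant.

How it is judged:
By the outcome, as a careful person would: the job done as asked, in the order asked, and still so for the second after the job is handed in, with the robot touching nothing.
It also fails if it takes over 38 s, if anything falls off the work surface, if the arm or the gripper's body presses on something with over 40 N, if the wrist force passes 120 N, or if a joint passes its speed limit or range.

## Robot

A 6-joint arm with a two-finger parallel gripper is mounted at the origin on a cart in front of the work surface, level with it; the furniture and walls round the work are solid. World frame = base frame: x ahead of the robot, y to its left, z up, the work surface at z = 0. Lengths are in m, angles in rad, forces in N, time in s.
With the tool pointing down it reaches from about 0.25 to 0.775 m from the base axis. Payload 4 kg.
Tool frame: the origin (TCP) lies midway between the tips of the shut fingers; the grasp point (between the pads) lies 19 mm behind it; z points along the fingers, x is the direction in which the jaws open and shut, and the axes are right-handed (so a half turn about z gives the same grasp; the last joint's range is limited). The gripper opens to 94 mm and grips with 3 to 60 N. Pads are 16 mm wide; open, the fingers measure 119 mm over their backs; the gripper's body (75 mm by 177 mm) begins 78 mm behind the grasp point.
Start: joints at [1.233, 0.087, 1.371, -0, 1.684, -0.103], TCP at [0.128, 0.535, 0.206] pointing down, gripper open.
Joint ranges: [-3.1, 3.1], [-0.76, 2.03], [0.27, 2.55], [-1.08, 4.22], [0.17, 2.65], [-2.57, 2.57]. Speed limits (rad/s): [2.79, 2.79, 3.14, 3.14, 3.14, 3.14].

## Interface

Orientations are given as [roll, pitch, yaw] about the fixed x, y, z axes, in that order (R = Rz(yaw) Ry(pitch) Rx(roll)).
In Python, from bench import robot gives the robot as it stands.
- The arm moves only by the shell command python3 -m handwheel 'ROWS'. ROWS is a JSON object of lists of equal length, an entry for each row: "delta_pos": the shift along the tool's x, y, z in mm, a list of three; "rotation": the turn, a rotation vector about the tool's x, y, z in rad, a list of three; "claw": the closure, from -1 (fully open) to 1 (shut). In form: {"delta_pos": [[tx, ty, tz], ...], "rotation": [[wx, wy, wz], ...], "claw": [claw, ...]}. A call has exactly 8 rows; each row shifts and turns the commanded pose from where the row before left it, along the tool's axes as they then stand; what a row does not reach is not made up. A row lasts 1/8 s, in which the tool goes at most 62.5 mm and 10.7 degrees, less where a joint would pass 70% of its speed; a pose out of reach is approached as far as the arm can. A call with a gripper value outside its range is refused whole. The fingers move at their own pace and stop on an object; the grip force is fixed at half the most. Time passes only in rows, so rows that do not move let the fingers close, or fill a call up. It gives the time, the measured TCP pose, the force and the opening at its end, in the units of the state.
- robot.get_obs(): the state, without advancing time (a new reading comes with each control period).
- robot.snapshot(name): name is "side" or "top"; returns a dict with "color" (480x640x3 uint8, red, green, blue), "intrinsics" (3x3 intrinsics, pixels), "k1" (the pictures are not rectified: a ray, as slopes to the right and down, at radius r is drawn at 1 + k1 r^2 times it, then the intrinsics apply), "eye" and "rotation" of the camera in the world. Camera axes: x right, y down, z forward; pixel columns grow to the right and rows downward; lengths in m; the calibration is good to about 2 mm. A picture is of the moment at which its call begins. There is no depth.
- robot.close_job(): hands the job in, once; it reports no verdict.
The state is a dict: "time": time; "joint_positions": joint angles; "qvel": joint speeds; "joint_torque": joint torques, N m; "tool_pos": TCP position; "ee_rot": TCP orientation; "wrist_force": force on the tool from outside, world axes, zero at the start; "wrist_torque": the same for the moment, N m; "width": finger opening in m.
Only numpy, scipy, OpenCV 4.12 (cv2) and the standard library are available. Lean on these libraries where they do the work, as an engineer would, in place of code of your own. Each camera call takes 0.05 s, during which the arm holds its last target.

## Working session

There is one attempt and no reset: what is moved stays moved. The work goes in short steps, Python scripts to look and compute and a shell command to move; the robot and the scene stay as the last step left them, time stands still between calls to the robot, and variables do not carry over. Pictures are saved under pics/ and viewed, and the job is handed in when it is done.

```bash
mkdir -p pics; ls; python3 - <<'E'
from bench import robot
import cv2,json,pickle
d={}
for n in("top","side"):
    s=robot.snapshot(n);d[n]=s
    cv2.imwrite(f"pics/{n}0.png",s["color"][:,:,::-1])
    print(n,s["intrinsics"],s["k1"],s["eye"],s["rotation"])
pickle.dump(d,open("s0.pkl","wb"))
o=robot.get_obs();print(o)
E
```

```text
pics
top [[485.61041101   0.         329.88323449]
 [  0.         485.61041101 232.21970802]
 [  0.           0.           1.        ]] 0.010917107694605473 [ 0.41785086 -0.09068971  1.14195848] [-3.02919997 -0.00542678 -1.55581405]
side [[492.23153122   0.         326.08695031]
 [  0.         492.23153122 249.39556458]
 [  0.           0.           1.        ]] -0.012329008152905224 [0.56670768 0.83409694 0.85010145] [-2.26621261 -0.012992    3.11224731]
{'time': 0.1, 'joint_positions': array([ 1.23290820e+00,  8.78476259e-02,  1.37209127e+00,  3.67285232e-05,
        1.68359079e+00, -1.03090251e-01]), 'qvel': array([ 0.00082398, -0.00064646, -0.00453306, -0.00126777, -0.00311423,
        0.00124838]), 'joint_torque': array([ 1.10777666e-03, -3.41256952e+01, -3.03300583e+01,  7.18842633e-02,
        3.05328949e-02, -8.97791460e-05]), 'tool_pos': array([0.12777907, 0.53444737, 0.20444552]), 'ee_rot': array([-3.14135701e+00,  1.92299417e-03,  1.33600277e+00]), 'wrist_force': array([-0.31448599,  0.06710396,  0.0465459 ]), 'wrist_torque': array([-0.06515445,  0.01599381, -0.03014613]), 'width': 0.09391640315672124}
```

View pics/top0.png

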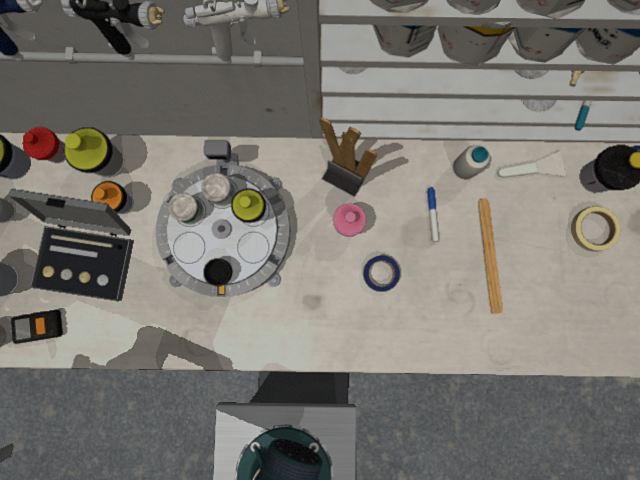

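View pics/side0.png

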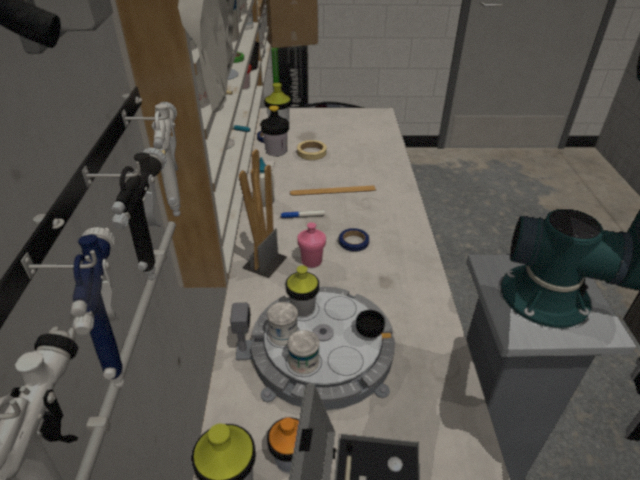

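```bash
cat > h.py <<'E'
import numpy as np,pickle,cv2
from scipy.spatial.transform import Rotation as R
def rot(s):
    r=np.array(s["rotation"]); 
    return r if r.shape==(3,3) else R.from_euler('xyz',r).as_matrix()
def proj(s,P):
    P=np.atleast_2d(P);c=(P-s["eye"])@rot(s)
    m=c[:,:2]/c[:,2:];m=m*(1+s["k1"]*(m**2).sum(1,keepdims=True))
    K=s["intrinsics"];return m*[K[0,0],K[1,1]]+[K[0,2],K[1,2]]
def ray(s,uv,z):
    K=s["intrinsics"];d=(np.array(uv,float)-[K[0,2],K[1,2]])/[K[0,0],K[1,1]]
    m=d.copy()
    for _ in range(20): m=d/(1+s["k1"]*(m@m))
    v=rot(s)@np.r_[m,1];e=np.array(s["eye"]);return e+v*(z-e[2])/v[2]
E
python3 - <<'E'
from h import *
d=pickle.load(open("s0.pkl","rb"));t=d["top"];s=d["side"]
print(proj(t,[[0,0,0],[.128,.535,.206]]),proj(s,[[0,0,0],[.128,.535,.206]]))
for n,uv,z in[("hub",(221.5,229),.059),("pad",(218,271),.088),("lid",(248,200),.12),("reader",(217,149),.125)]:print(n,ray(t,uv,z))
for n,uv,z in[("hub",(322.5,331),.059),("pad",(370,323),.088),("lid",(302,271),.12)]:print(n,ray(s,uv,z))
for n in d:
    im=d[n]["color"][:,:,::-1]
    c=im[130:305,145:305] if n=="top" else im[250:410,225:410]
    cv2.imwrite(f"pics/c_{n}.png",cv2.resize(c,None,fx=3.4 if n=="top" else 3.6,fy=3.4 if n=="top" else 3.6,interpolation=cv2.INTER_CUBIC))
E
```

```text
[[283.70031347 474.84749936]
 [-17.18250624 441.68580925]] [[542.94420577 295.64033495]
 [639.98776502 472.13804182]]
hub [0.54363298 0.14834507 0.059     ]
pad [0.44880263 0.1458191  0.088     ]
lid [0.59964014 0.08101175 0.12      ]
reader [0.70849254 0.150234   0.125     ]
hub [0.54394692 0.15309899 0.059     ]
pad [0.44675815 0.15846098 0.088     ]
lid [0.58666548 0.03310357 0.12      ]
```

View pics/c_top.png

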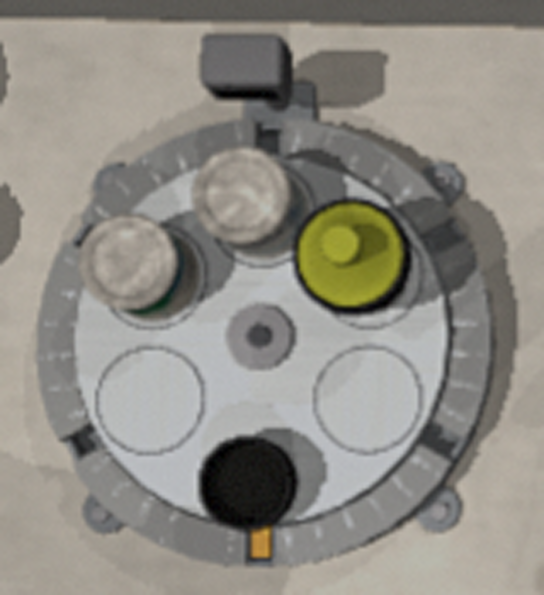

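View pics/c_side.png

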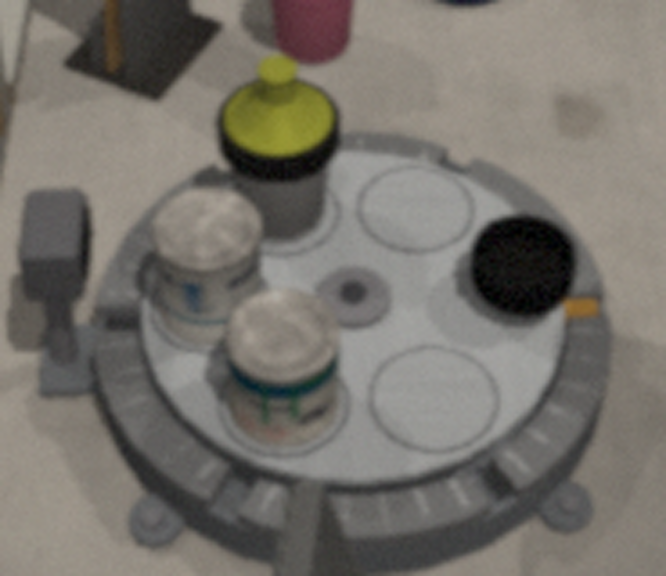

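```bash
python3 - <<'E'
from h import *
d=pickle.load(open("s0.pkl","rb"));t=d["top"];s=d["side"]
ct=lambda x,y:(x/3.4+145-.35,y/3.4+130-.35); cs=lambda x,y:(x/3.6+225-.35,y/3.6+250-.35)
for n,f,S,p,z in[("tongue",ct,t,(260,543),.038),("slotR",ct,t,(267,138),.038),("slot lr",ct,t,(440,442),.036),("slot ll",ct,t,(78,443),.036),("hub",ct,t,(261,337),.059),("pad",ct,t,(248,482),.088),("platterL",ct,t,(75,337),.05),("platR",ct,t,(449,337),.05),
 ("tongue",cs,s,(582,307),.038),("hub",cs,s,(353,294),.059),("pad",cs,s,(523,262),.088),("slotR",cs,s,(122,318),.038)]:
    print(n,ray(S,f(*p),z).round(4))
for S,f in((t,0),(s,0)):
  pass
ax=np.array([.544,.1505]);
for th in (-.05,0,.05):
  u=np.array([np.cos(th),np.sin(th)]);p=ax-.098*u
  print(th,p,proj(t,[[*p,.07]])-[145,130],proj(s,[[*p,.07]])-[225,250])
E
```

```text
tongue [0.4091 0.1483 0.038 ]
slotR [0.6832 0.1545 0.038 ]
slot lr [0.478  0.0313 0.036 ]
slot ll [0.4737 0.2726 0.036 ]
hub [0.5442 0.1486 0.059 ]
pad [0.4479 0.1467 0.088 ]
platterL [0.5433 0.2737 0.05  ]
platR [0.5472 0.0257 0.05  ]
tongue [0.4073 0.1485 0.038 ]
hub [0.5435 0.154  0.059 ]
pad [0.4468 0.1569 0.088 ]
slotR [0.679  0.1519 0.038 ]
-0.05 [0.44612247 0.15539796] [[ 70.41305854 142.42736832]] [[144.55219748  77.69169264]]
0 [0.446  0.1505] [[ 72.64473657 142.51622191]] [[144.38360161  75.90370243]]
0.05 [0.44612247 0.14560204] [[ 74.88079707 142.49324584]] [[144.0997926   74.13028895]]
```

Candidates for the cup: lime-lidded grey container on the table at (248,205), and a pink one off the table at (349,219). The lime-lidded one has a greyish body and stands to the right of the reader, so it is the one meant. The crop confirms this. The table must turn anticlockwise (+), so the pad goes from about (0.447,0.148) to (0.497,0.064). I'll shut the fingers, square the yaw and approach high.

```bash
python3 -m handwheel '{"delta_pos":[[0,0,0],[0,0,0],[-32,26.5,0],[-32,26.5,0],[-32,26.5,0],[-32,26.5,0],[-32,26.5,0],[-32,26.5,0]],"rotation":[[0,0,-0.12],[0,0,-0.115],[0,0,0],[0,0,0],[0,0,0],[0,0,0],[0,0,0],[0,0,0]],"claw":[1,1,1,1,1,1,1,1]}'
python3 -m handwheel '{"delta_pos":[[-32,26.5,0],[-32,26.5,0],[-32,26.5,0],[-32,26.5,0],[-32,26.5,10],[-30,26.5,30],[0,0,30],[0,0,0]],"rotation":[[0,0,0],[0,0,0],[0,0,0],[0,0,0],[0,0,0],[0,0,0],[0,0,0],[0,0,0]],"claw":[1,1,1,1,1,1,1,1]}'
python3 - <<'E'
from bench import robot
import cv2,pickle
d={}
for n in("top","side"):
    s=robot.snapshot(n);d[n]=s
    c=s["color"][:,:,::-1]
    c=c[130:305,145:305] if n=="top" else c[210:410,225:425]
    cv2.imwrite(f"pics/a_{n}.png",cv2.resize(c,None,fx=3,fy=3,interpolation=cv2.INTER_CUBIC))
pickle.dump(d,open("s1.pkl","wb"));print(robot.get_obs())
E
```

```text
time: 1.1
tool_pos: [0.2875, 0.3417, 0.205]
ee_rot: [-3.141, 0.0, 1.571]
wrist_force: [0.1, 0.5, 0.7]
width: 0.0175
time: 2.1
tool_pos: [0.444, 0.1521, 0.1323]
ee_rot: [-3.135, 0.001, 1.57]
wrist_force: [-0.2, -0.4, -0.0]
width: 0.0003
{'time': 2.2, 'joint_positions': array([ 2.10425332e-01, -6.40858535e-02,  1.66184225e+00,  1.56190057e-04,
        1.54381868e+00, -1.36091812e+00]), 'qvel': array([ 7.91468216e-03, -1.60736675e-02, -3.03663825e-02, -2.52410484e-04,
       -5.48608260e-03,  9.76279130e-06]), 'joint_torque': array([-2.64642499e-01, -2.57725525e+01, -2.85060382e+01, -1.58542616e-02,
        1.05089969e-01, -5.11283815e-05]), 'tool_pos': array([0.44599483, 0.15319137, 0.13590688]), 'ee_rot': array([-3.14157732e+00, -1.56370598e-04,  1.57133924e+00]), 'wrist_force': array([0.77098922, 0.53692604, 0.32747262]), 'wrist_torque': array([ 0.05803415,  0.00290396, -0.01928688]), 'width': 0.0005589599867066501}
```

View pics/a_top.png

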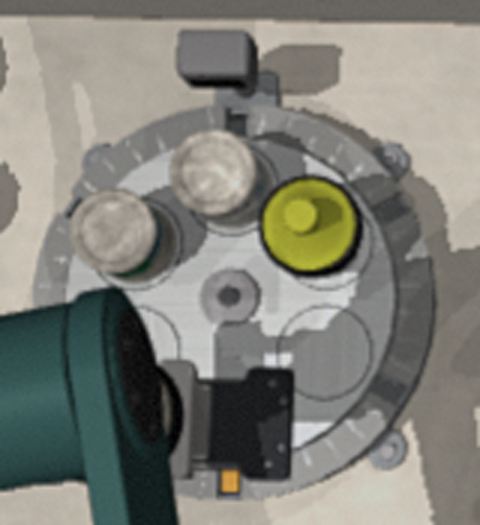

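View pics/a_side.png

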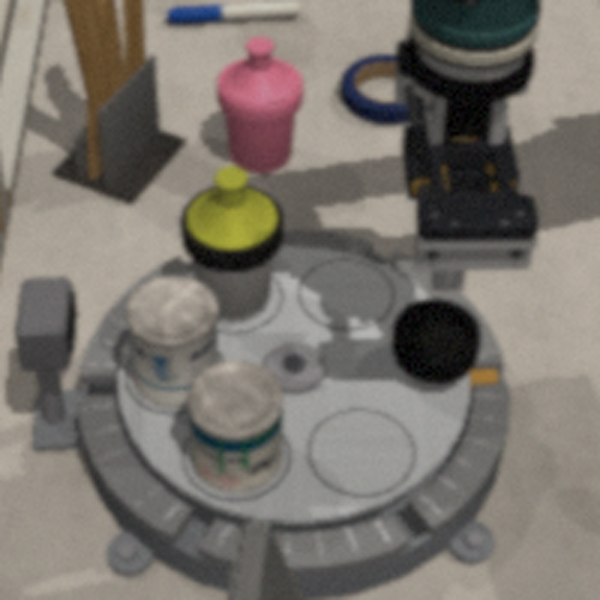

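```bash
python3 - <<'E'
from h import *
d=pickle.load(open("s1.pkl","rb"));s=d["side"]
for P in([.446,.149,.136],[.446,.153,.136],[.447,.148,.088],[.447,.148,.07]):
  print((proj(s,[P])-[225,210])*3)
c=s["color"][280:350,340:410,::-1];c=cv2.convertScaleAbs(c,alpha=2.5,beta=20)
cv2.imwrite("pics/z.png",cv2.resize(c,None,fx=8,fy=8,interpolation=cv2.INTER_CUBIC))
print((proj(s,[[.446,.149,.136]])-[340,280])*8)
E
```

```text
[[439.8006259  280.07049192]]
[[440.4014408  284.42009811]]
[[433.17134855 327.55479351]]
[[431.37628613 345.00941517]]
[[252.80166908 186.85464513]]
```

View pics/z.png

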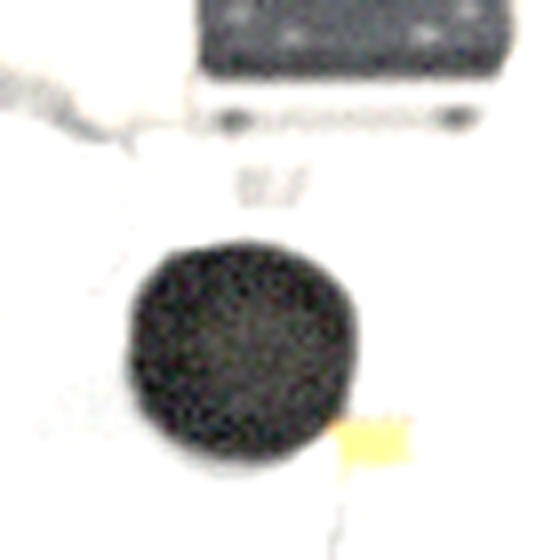

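Side view: fingertips (268,205 in the crop) are above the dish (243,350). Both sit about 2 px from their predicted pixels, in the same direction, so that is a calibration offset. Now I'll go down to about 4 mm of press and check the force.

```bash
python3 -m handwheel '{"delta_pos":[[-2,2,15],[0,0,15],[0,0,15],[0,0,10],[0,0,5],[0,0,5],[0,0,5],[0,0,0]],"rotation":[[0,0,0],[0,0,0],[0,0,0],[0,0,0],[0,0,0],[0,0,0],[0,0,0],[0,0,0]],"claw":[1,1,1,1,1,1,1,1]}'
python3 - <<'E'
from bench import robot
import cv2,pickle,numpy as np
d={}
s=robot.snapshot("side")
c=s["color"][250:400,240:420,::-1];c=cv2.convertScaleAbs(c,alpha=1.6,beta=20)
cv2.imwrite("pics/p_side.png",cv2.resize(c,None,fx=4,fy=4,interpolation=cv2.INTER_CUBIC))
o=robot.get_obs();print(o["tool_pos"],o["wrist_force"],o["wrist_torque"])
E
```

```text
time: 3.2
tool_pos: [0.4483, 0.1511, 0.066]
ee_rot: [3.141, -0.0, 1.571]
wrist_force: [-1.1, -0.2, 3.8]
width: 0.0004
[0.44832319 0.15105051 0.06612383] [-1.74409181 -0.66917644  3.04152347] [-0.05808374  0.21540283 -0.00892486]
```

View pics/p_side.png

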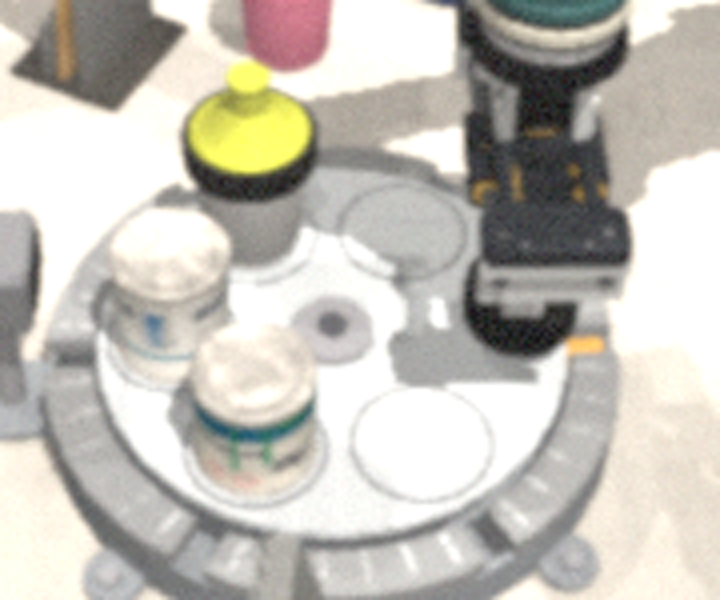

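The fingers are in the dish and carrying about 3–4 N, so the floor has been met. Now the full press.

```bash
python3 -m handwheel '{"delta_pos":[[0,0,2],[0,0,2],[0,0,2],[0,0,2],[0,0,0],[0,0,0],[0,0,0],[0,0,0]],"rotation":[[0,0,0],[0,0,0],[0,0,0],[0,0,0],[0,0,0],[0,0,0],[0,0,0],[0,0,0]],"claw":[1,1,1,1,1,1,1,1]}'
python3 - <<'E'
from bench import robot
import cv2
s=robot.snapshot("side")
c=s["color"][290:350,340:420,::-1];c=cv2.convertScaleAbs(c,alpha=1.6,beta=20)
cv2.imwrite("pics/p2_side.png",cv2.resize(c,None,fx=8,fy=8,interpolation=cv2.INTER_CUBIC))
for i in range(3):
  robot.snapshot("top");o=robot.get_obs();print(o["tool_pos"],o["wrist_force"])
E
```

```text
time: 4.25
tool_pos: [0.4483, 0.1511, 0.0579]
ee_rot: [3.141, -0.0, 1.571]
wrist_force: [-1.5, -0.5, 5.9]
width: 0.0006
[0.44830106 0.15105479 0.05787892] [-0.66178857 -0.41958619  5.66252702]
[0.44830904 0.15105589 0.05786077] [-1.42075182  0.03706387  5.08781369]
[0.44831806 0.15107816 0.05789233] [-2.16163777 -0.47791791  6.02411317]
```

View pics/p2_side.png

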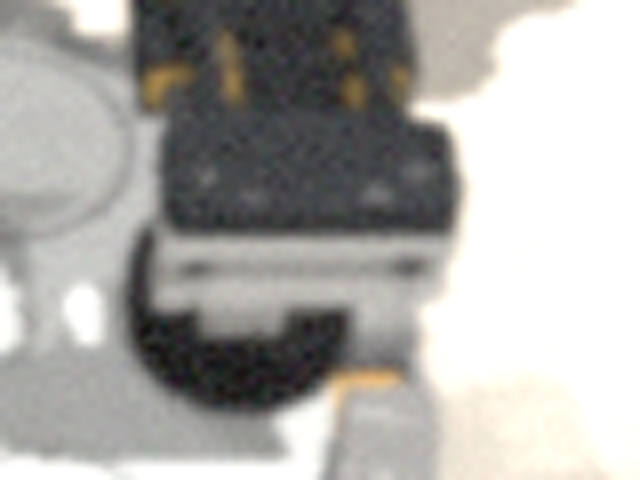

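```bash
python3 - <<'E'
import numpy as np
a=np.array([0,2,5.5,9.5,13.5,17.5,21.5,25.5,29.5,33.5,37.5,41.5,45.5,49.5,53,55.5,57,60])
r=np.array([.4483-.5455,.1511-.149]);c=r[0]+1j*r[1]
p=c*np.exp(1j*np.radians(a))*1000
for x,d in zip(a[1:],np.diff(p)):print(x,"tx %.1f ty %.1f"%(d.imag,d.real))
print(p[-1]/1000+.5455+.149j)
E
```

```text
2.0 tx -3.4 ty -0.0
5.5 tx -5.9 ty 0.3
9.5 tx -6.7 ty 0.7
13.5 tx -6.7 ty 1.2
17.5 tx -6.6 ty 1.7
21.5 tx -6.4 ty 2.1
25.5 tx -6.3 ty 2.6
29.5 tx -6.1 ty 3.0
33.5 tx -5.9 ty 3.4
37.5 tx -5.6 ty 3.8
41.5 tx -5.3 ty 4.2
45.5 tx -5.0 ty 4.6
49.5 tx -4.7 ty 4.9
53.0 tx -3.8 ty 4.5
55.5 tx -2.6 ty 3.4
57.0 tx -1.5 ty 2.1
60.0 tx -2.8 ty 4.3
(0.4950813466520526+0.06587233075215257j)
```

```bash
python3 -m handwheel '{"delta_pos":[[-3.4,0,0],[-5.9,0.3,0],[-6.7,0.7,0],[-6.7,1.2,0],[-6.6,1.7,0],[-6.4,2.1,0],[-6.3,2.6,0],[-6.1,3.0,0]],"rotation":[[0,0,0],[0,0,0],[0,0,0],[0,0,0],[0,0,0],[0,0,0],[0,0,0],[0,0,0]],"claw":[1,1,1,1,1,1,1,1]}'
python3 - <<'E'
from bench import robot
import cv2
for n in("top","side"):
    s=robot.snapshot(n)
    c=s["color"][:,:,::-1]
    c=c[130:305,145:305] if n=="top" else c[230:410,225:425]
    cv2.imwrite(f"pics/m1_{n}.png",cv2.resize(c,None,fx=3,fy=3,interpolation=cv2.INTER_CUBIC))
o=robot.get_obs();print(o["tool_pos"],o["wrist_force"])
E
```

```text
time: 5.45
tool_pos: [0.4611, 0.1035, 0.0584]
ee_rot: [3.138, -0.002, 1.571]
wrist_force: [0.4, 1.7, 4.8]
width: 0.0008
[0.46153669 0.10256583 0.0584457 ] [ 0.61995668 -0.22325939  5.80637477]
```

View pics/m1_side.png

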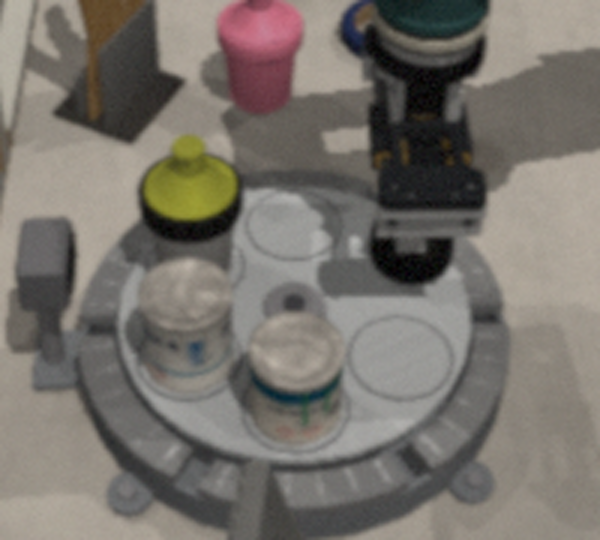

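View pics/m1_top.png

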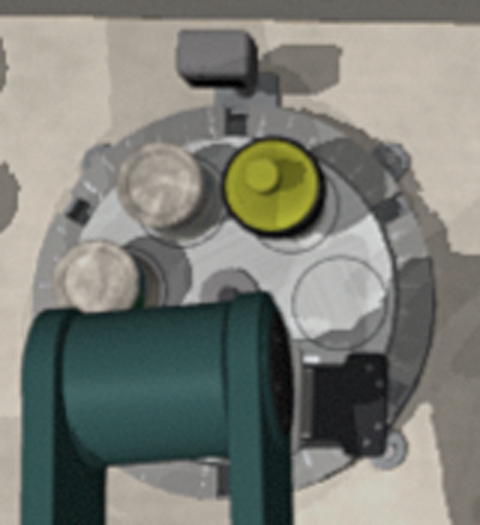

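The table is turning with the fingers and the cup has moved about halfway (top crop (271,188)). Carrying on to about 57°.

```bash
python3 -m handwheel '{"delta_pos":[[-5.9,3.4,0],[-5.6,3.8,0],[-5.3,4.2,0],[-5.0,4.6,0],[-4.7,4.9,0],[-3.8,4.5,0],[-2.6,3.4,0],[-1.5,2.1,0]],"rotation":[[0,0,0],[0,0,0],[0,0,0],[0,0,0],[0,0,0],[0,0,0],[0,0,0],[0,0,0]],"claw":[1,1,1,1,1,1,1,1]}'
python3 - <<'E'
from bench import robot
import cv2,pickle
d={}
for n in("top","side"):
    s=robot.snapshot(n);d[n]=s
    c=s["color"][:,:,::-1]
    c=c[130:305,145:305] if n=="top" else c[230:410,225:425]
    cv2.imwrite(f"pics/m2_{n}.png",cv2.resize(c,None,fx=3,fy=3,interpolation=cv2.INTER_CUBIC))
pickle.dump(d,open("s2.pkl","wb"))
o=robot.get_obs();print(o["time"],o["tool_pos"],o["wrist_force"])
E
```

```text
time: 6.55
tool_pos: [0.4918, 0.069, 0.0583]
ee_rot: [3.139, -0.001, 1.571]
wrist_force: [-0.5, 1.5, 6.0]
width: 0.0003
6.65 [0.49212331 0.06874209 0.05836598] [-0.1258931   1.02173958  5.80307609]
```

View pics/m2_side.png

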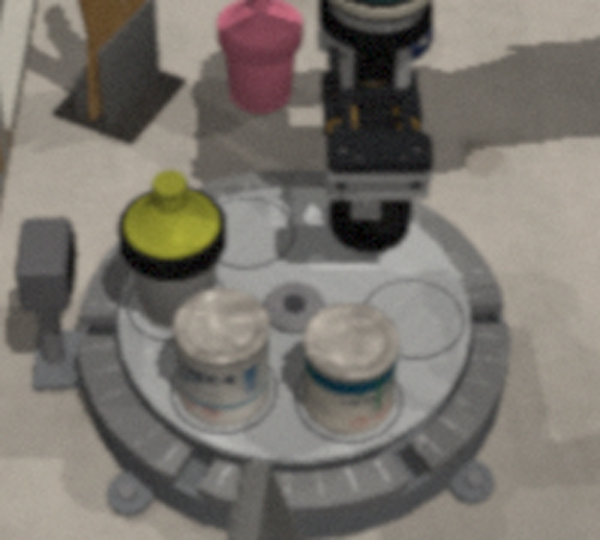

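View pics/m2_top.png

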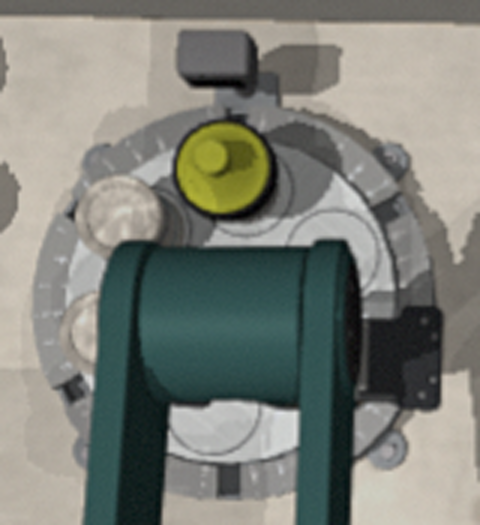

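```bash
python3 - <<'E'
from h import *
d=pickle.load(open("s0.pkl","rb"));e=pickle.load(open("s2.pkl","rb"))
# lime lid blob centroid, both views
def lime(s,b):
    c=cv2.cvtColor(s["color"],cv2.COLOR_RGB2HSV);m=((c[...,0]>24)&(c[...,0]<36)&(c[...,1]>140)&(c[...,2]>70)).astype(np.uint8)
    x0,x1,y0,y1=b;q=np.zeros_like(m);q[y0:y1,x0:x1]=m[y0:y1,x0:x1]
    p=np.argwhere(q)[:,::-1].astype(np.float32);(u,r)=cv2.minEnclosingCircle(p);return np.array(u),r,len(p)
B={"top":(190,275,160,230),"side":(255,330,260,330)}
for n in B:
  for k in(d,e):
    u,r,N=lime(k[n],B[n])
    print(n,u,r,N)
for z in(.085,.095,.1):
  for k in(d,e):
    p=ray(k["top"],lime(k["top"],B["top"])[0],z)[:2]-[.5445,.149];print(z,np.hypot(*p),np.degrees(np.arctan2(p[1],p[0])))
E
```

```text
top [247.51075745 204.43548584] 15.521117210388184 734
top [218.67698669 185.26991272] 15.420465469360352 729
side [301.88586426 281.07608032] 15.394453048706055 546
side [281.5 303.5] 15.890348434448242 628
0.085 0.080080972536793 -50.022188689241105
0.085 0.09338160135094879 2.268935065128217
0.095 0.08032632960064272 -51.71663698880572
0.095 0.09123800259403782 0.8756117522196148
0.1 0.08047522656965254 -52.55961805071001
0.1 0.09018715452918478 0.15432624516739427
```

```bash
cat > ov.py <<'E'
from h import *
import sys
def ov(s,n,th,ax,out,box,sc,zs=.05):
    x0,y0,x1,y1=box;c=s["color"][y0:y1,x0:x1,::-1]
    c=cv2.resize(c,None,fx=sc,fy=sc,interpolation=cv2.INTER_CUBIC)
    t=np.linspace(0,2*np.pi,60)
    hub=n
    def draw(P,col):
        q=(proj(s,P)+hub-[x0,y0]+.5)*sc-.5
        cv2.polylines(c,[np.round(q).astype(int)],True,col,1,cv2.LINE_AA)
    circ=lambda cx,cy,r,z:np.c_[cx+r*np.cos(t),cy+r*np.sin(t),np.full(60,z)]
    draw(circ(*ax,.124,.05),(0,0,255));draw(circ(*ax,.022,.059),(0,0,255))
    for k in range(6):
        a=th+k*np.pi/3; draw(circ(ax[0]+.083*np.cos(a),ax[1]+.083*np.sin(a),.036,.05),(0,255,0))
    cv2.imwrite(out,c)
E
python3 - <<'E'
from ov import *
d=pickle.load(open("s0.pkl","rb"));e=pickle.load(open("s2.pkl","rb"))
ov(d["side"],np.array([0,0]),.018,(.5445,.153),"pics/o0.png",(240,270,410,420),4)
ov(e["side"],np.array([0,0]),.018+np.radians(54.5),(.5445,.153),"pics/o1.png",(240,270,410,420),4)
E
```

```text
(no output)
```

View pics/o0.png

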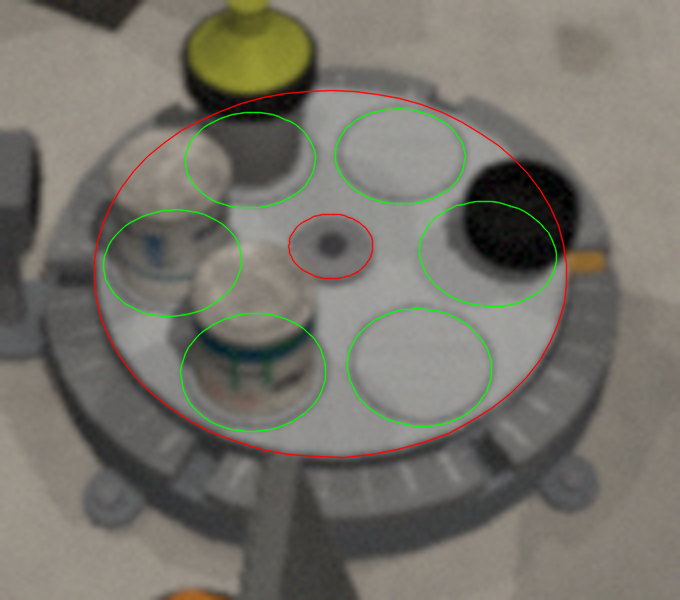

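View pics/o1.png

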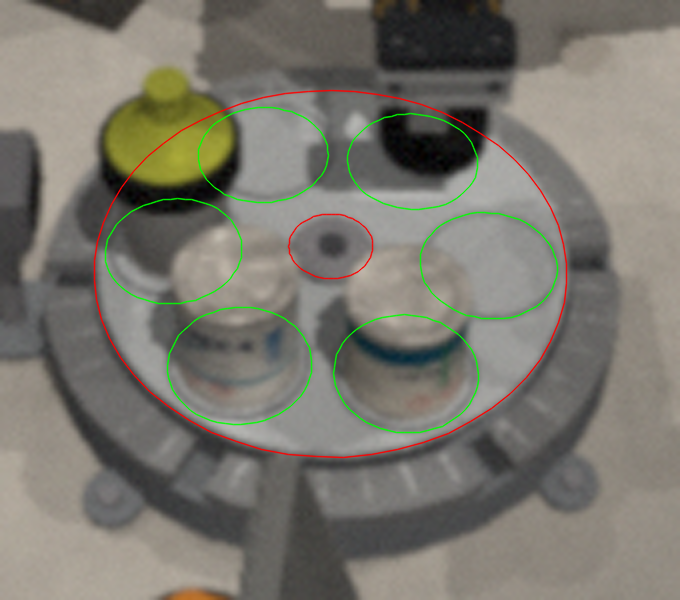

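The overlay fits at about 54.5°, so 5.5° remain. Still pressed, I'll advance that much and check again.

```bash
python3 -m handwheel '{"delta_pos":[[-1.0,1.5,0],[-1.5,2.3,0],[-1.4,2.3,0],[-1.0,1.8,0],[0,0,0],[0,0,0],[0,0,0],[0,0,0]],"rotation":[[0,0,0],[0,0,0],[0,0,0],[0,0,0],[0,0,0],[0,0,0],[0,0,0],[0,0,0]],"claw":[1,1,1,1,1,1,1,1]}'
python3 - <<'E'
from bench import robot
from ov import *
d={}
for n in("top","side"):
    s=robot.snapshot(n);d[n]=s
pickle.dump(d,open("s3.pkl","wb"))
o=robot.get_obs();print(o["time"],o["tool_pos"],o["wrist_force"])
ov(d["side"],np.array([0,.7]),.018+np.radians(60),(.5445,.153),"pics/o2.png",(240,250,410,400),4)
E
```

```text
time: 7.65
tool_pos: [0.4998, 0.0639, 0.0584]
ee_rot: [3.138, -0.001, 1.571]
wrist_force: [0.2, 0.7, 5.1]
width: 0.0004
7.75 [0.49983716 0.06394166 0.05838284] [-0.34121027 -0.03134352  5.24294711]
```

View pics/o2.png

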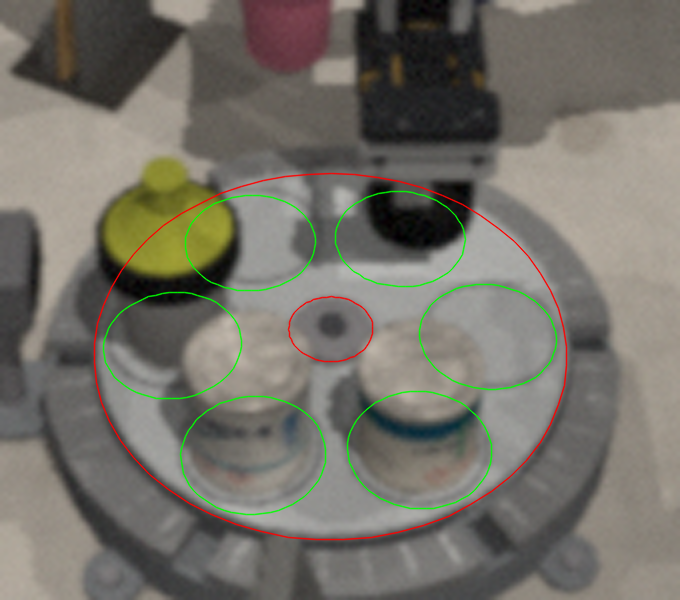

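Looks close to 60°. Letting the pad rise to about 5 mm depth. If the tongue has snapped in, the floor will still press on the fingers. If it is riding under the ring at 8 mm, the force will be zero.

```bash
python3 -m handwheel '{"delta_pos":[[0,0,-1],[0,0,-2],[0,0,-2],[0,0,-2],[0,0,0],[0,0,0],[0,0,0],[0,0,0]],"rotation":[[0,0,0],[0,0,0],[0,0,0],[0,0,0],[0,0,0],[0,0,0],[0,0,0],[0,0,0]],"claw":[1,1,1,1,1,1,1,1]}'
python3 - <<'E'
from bench import robot
from ov import *
d={}
for n in("top","side"):
    s=robot.snapshot(n);d[n]=s
    o=robot.get_obs();print(o["time"],o["tool_pos"],o["wrist_force"])
pickle.dump(d,open("s4.pkl","wb"))
c=d["side"]["color"][270:360,290:400,::-1];c=cv2.convertScaleAbs(c,alpha=1.6,beta=20)
cv2.imwrite("pics/q.png",cv2.resize(c,None,fx=6,fy=6,interpolation=cv2.INTER_CUBIC))
E
```

```text
time: 8.75
tool_pos: [0.4984, 0.0636, 0.0643]
ee_rot: [-3.141, -0.0, 1.571]
wrist_force: [0.5, 0.3, 0.2]
width: 0.0003
8.8 [0.49841392 0.06360908 0.06438818] [-0.1236362  -1.00789661 -0.31603991]
8.85 [0.49846631 0.06359422 0.064451  ] [ 0.71739039 -0.99149508  0.92354239]
```

View pics/q.png

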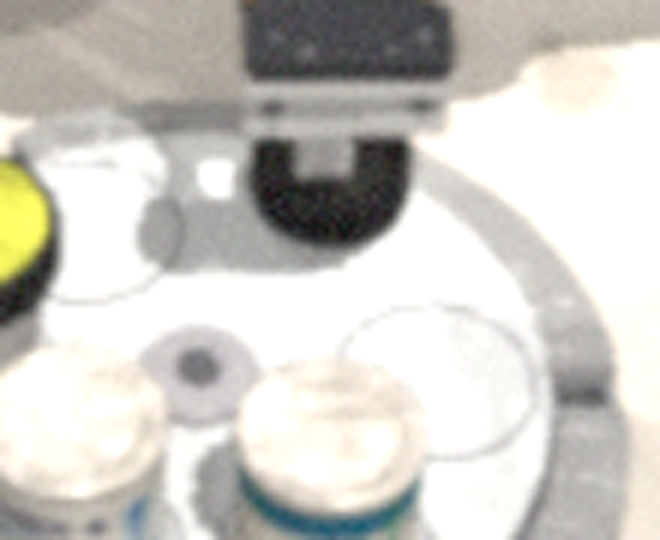

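```bash
python3 - <<'E'
from h import *
d=pickle.load(open("s0.pkl","rb"));e=pickle.load(open("s4.pkl","rb"));s=e["side"];s0=d["side"]
f=lambda x,y:((x+.5)/6-.5+290,(y+.5)/6-.5+270)
# slot at robot side: initial tongue
st=ray(s,f(437,381),.05);sl=ray(s,f(582,393),.038);hub=ray(s,f(198,367),.059)
print(st,sl,hub)
# opposite-slot direction
th=.018
for c in((.5445,.153),(hub[0],hub[1])):
  p=st[:2]-c;print(np.hypot(*p),np.degrees(np.arctan2(p[1],p[0])-th)%360)
# pad outline min enclosing, and lime blob vs images
def lime(s,b):
    c=cv2.cvtColor(s["color"],cv2.COLOR_RGB2HSV);m=((c[...,0]>24)&(c[...,0]<36)&(c[...,1]>140)&(c[...,2]>70)).astype(np.uint8)
    x0,x1,y0,y1=b;q=np.zeros_like(m);q[y0:y1,x0:x1]=m[y0:y1,x0:x1]
    p=np.argwhere(q)[:,::-1].astype(np.float32);return p.mean(0)
B={"top":(190,275,160,230),"side":(255,330,260,330)}
for n in B:
  for k in ("s0","s2","s3","s4"):
    k=pickle.load(open(k+".pkl","rb"));u=lime(k[n],B[n]);p=ray(k[n],u,.1)[:2];print(n,u,p)
E
python3 - <<'E'
import sys;sys.path.insert(0,'.')
from ov import *
e=pickle.load(open("s4.pkl","rb"))
for a in(58,62):ov(e["side"],np.array([0,.5]),.018+np.radians(a),(.5445,.153),f"pics/o3_{a}.png",(320,290,400,380),6)
a=cv2.imread("pics/o3_58.png");b=cv2.imread("pics/o3_62.png");cv2.imwrite("pics/o3.png",cv2.resize(np.hstack([a,b]),(800,450)))
E
```

```text
[0.45956765 0.15262503 0.05      ] [0.4067429  0.14891039 0.038     ] [0.54375621 0.15242022 0.059     ]
0.0849331803817247 179.2216290250059
0.08418881206017047 178.8292850445116
top [247.49455 204.44142] [0.59341014 0.08513844]
top [218.72702 185.42935] [0.63433544 0.14912   ]
top [215.06354 185.21132] [0.63468601 0.15710087]
top [215.05762 185.21262] [0.63468292 0.15711362]
side [301.95972 281.4194 ] [0.58702314 0.04522963]
side [281.77707 303.33438] [0.62882004 0.11121393]
side [281.45905 305.88718] [0.62919262 0.11856464]
side [281.4714 305.9258] [0.62916242 0.11867586]
```

View pics/o3.png

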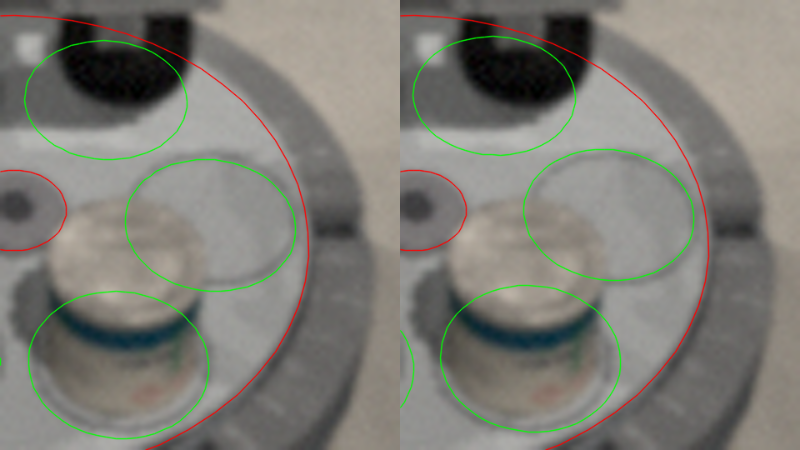

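The force is near zero, so the tongue is riding under the ring. Station ring and lid chord give about 58.5–59°, slightly short. Press again, nudge about 1.3° on, then rise.

```bash
python3 -m handwheel '{"delta_pos":[[0,0,2.5],[0,0,2.5],[-0.6,1.0,0],[-0.6,1.0,0],[0,0,-1],[0,0,-2],[0,0,-2],[0,0,0]],"rotation":[[0,0,0],[0,0,0],[0,0,0],[0,0,0],[0,0,0],[0,0,0],[0,0,0],[0,0,0]],"claw":[1,1,1,1,1,1,1,1]}'
python3 - <<'E'
from bench import robot
from ov import *
d={}
for n in("top","side"):
    s=robot.snapshot(n);d[n]=s
    o=robot.get_obs();print(o["time"],o["tool_pos"],o["wrist_force"])
pickle.dump(d,open("s5.pkl","wb"))
def lime(s,b):
    c=cv2.cvtColor(s["color"],cv2.COLOR_RGB2HSV);m=((c[...,0]>24)&(c[...,0]<36)&(c[...,1]>140)&(c[...,2]>70)).astype(np.uint8)
    x0,x1,y0,y1=b;q=np.zeros_like(m);q[y0:y1,x0:x1]=m[y0:y1,x0:x1]
    p=np.argwhere(q)[:,::-1].astype(np.float32);return p.mean(0)
for n,b in {"top":(190,275,160,230),"side":(255,330,260,330)}.items(): print(ray(d[n],lime(d[n],b),.1))
E
```

```text
time: 9.85
tool_pos: [0.501, 0.0625, 0.0649]
ee_rot: [3.14, -0.0, 1.571]
wrist_force: [0.7, 0.3, 4.7]
width: 0.0002
9.9 [0.50095764 0.06245147 0.06476524] [ 0.88538795 -0.3397226   4.59390867]
9.95 [0.50096517 0.06244116 0.06471826] [1.40707389 0.75040551 3.80291185]
[0.63459261 0.15921739 0.1       ]
[0.62903938 0.12087121 0.1       ]
```

There is now 4–4.7 N at about 5 mm depth, so the tongue is up in the slot. Rising straight out.

```bash
python3 -m handwheel '{"delta_pos":[[0,0,-2],[0,0,-2],[0,0,-3],[0,0,-8],[0,0,-15],[0,0,-25],[0,0,-30],[0,0,-30]],"rotation":[[0,0,0],[0,0,0],[0,0,0],[0,0,0],[0,0,0],[0,0,0],[0,0,0],[0,0,0]],"claw":[1,1,1,1,1,1,1,1]}'
python3 -m handwheel '{"delta_pos":[[0,-30,-10],[0,-30,-10],[0,-30,0],[0,-30,0],[0,-30,0],[0,-20,0],[0,0,0],[0,0,0]],"rotation":[[0,0,0],[0,0,0],[0,0,0],[0,0,0],[0,0,0],[0,0,0],[0,0,0],[0,0,0]],"claw":[1,1,1,1,1,1,1,1]}'
python3 - <<'E'
from bench import robot
from ov import *
d={}
for n in("top","side"):
    s=robot.snapshot(n);d[n]=s
    c=s["color"][:,:,::-1]
    c=c[130:305,145:305] if n=="top" else c[230:410,225:425]
    cv2.imwrite(f"pics/f_{n}.png",cv2.resize(c,None,fx=3.4,fy=3.4,interpolation=cv2.INTER_CUBIC))
    cv2.imwrite(f"pics/full_{n}.png",s["color"][:,:,::-1])
o=robot.get_obs();print(o["time"],o["tool_pos"],o["wrist_force"])
pickle.dump(d,open("s6.pkl","wb"))
E
```

```text
time: 10.95
tool_pos: [0.5001, 0.0623, 0.1811]
ee_rot: [-3.141, 0.0, 1.571]
wrist_force: [0.2, -0.5, 0.5]
width: 0.0005
time: 11.95
tool_pos: [0.331, 0.0623, 0.1999]
ee_rot: [3.141, 0.0, 1.571]
wrist_force: [-0.4, -0.1, 0.3]
width: 0.0007
12.05 [0.33101208 0.0623061  0.19956024] [-0.44135304 -0.25203035 -0.24499251]
```

View pics/f_side.png

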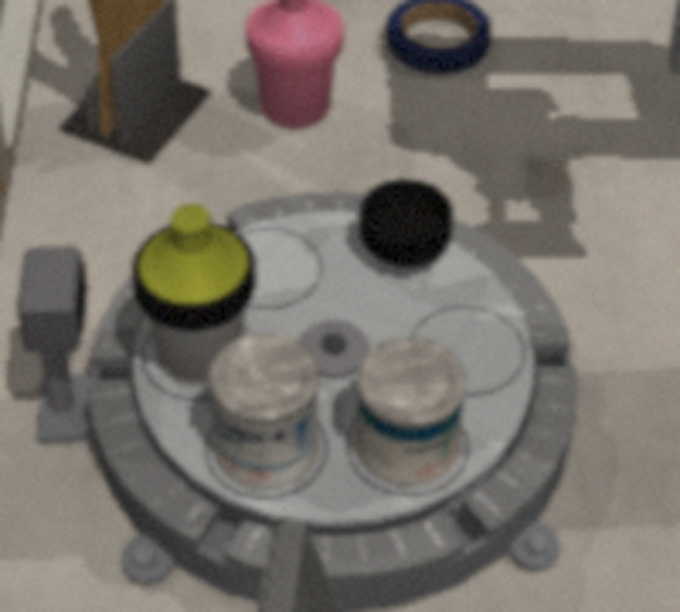

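View pics/full_top.png

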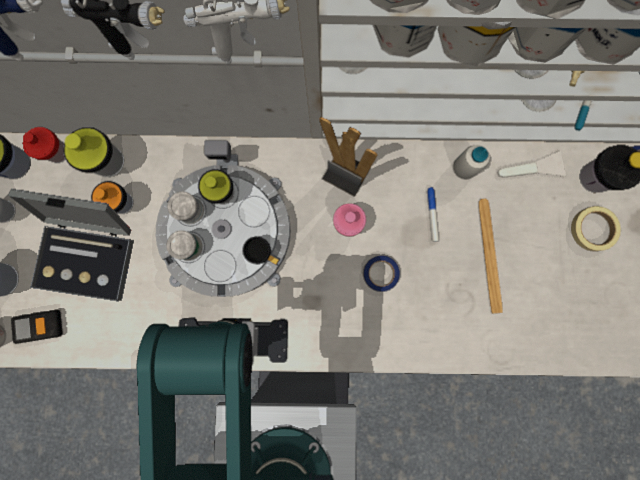

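```bash
python3 - <<'E'
from h import *
a=pickle.load(open("s0.pkl","rb"))["top"]["color"][255:305,195:245,::-1];b=pickle.load(open("s6.pkl","rb"))["top"]["color"][230:280,240:290,::-1]
cv2.imwrite("pics/t.png",cv2.resize(np.hstack([a,b]),None,fx=8,fy=8,interpolation=cv2.INTER_CUBIC))
E
```

```text
(no output)
```

View pics/t.png

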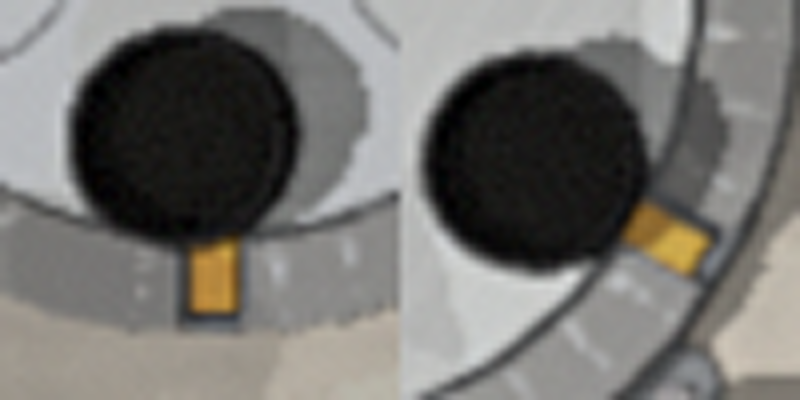

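The brass tongue is up in the next slot, at (275,260) in the full picture. The cup is in front of the reader, and the bench items look undisturbed.

```bash
python3 -c "
from bench import robot
print(robot.close_job())"
```

```text
the job is handed in; nothing more can be done
None
```

The lime-lidded grey mixing cup now stands in front of the code reader, and the table is locked there. I handed the job in at about 12 s. I pressed the plunger in with the shut fingertips, to about 12 mm, and turned the table anticlockwise by its pad to the next slot. Then I let the plunger spring out and withdrew the arm.

- **First release failed:** the table was about 1° short, so the plunger stayed under the ring and the fingers felt almost no force. I pressed again and nudged it about 1.3° further. The tongue then snapped up, with about 4.4 N felt at roughly 5 mm of travel.
- **Final pictures:** the brass tongue is fully visible in the next slot, as it was at the start. The cup is at the reader, and the cup and both tins are upright. The bench items look unmoved by eye. With the arm clear, the wrist force read near zero.
- **What disagreed:** the side camera read about 4–5 mm off the top camera. So I rely on the tongue sitting in the slot, not on a measured cup position, as proof of the final angle.

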